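# Lay out painted engine parts on their foam pads

## Robot

A 6-joint arm with a two-finger parallel gripper is mounted at the origin on the work surface. World frame = base frame: x ahead of the robot, y to its left, z up, the work surface at z = 0. Lengths are in mm, angles in rad, forces in N, time in s.
With the tool pointing down it reaches from about 300 to 775 mm from the base axis. Payload 14.6 kg.
Tool frame: the origin (TCP) lies midway between the tips of the shut fingers; the grasp point (between the pads) lies grasp_offset behind it (grasp_offset is the distance from the TCP to the grasp point, in mm); z points along the fingers, y is the line along which they close (so a half turn about z gives the same grasp; the last joint's range is limited). The gripper opens to 94 mm and grips with 3 to 60 N. Pads are 16 mm wide; open, the fingers measure 119 mm over their backs; the gripper's body (75 mm by 177 mm) begins 78 mm behind the grasp point.
Start: joints at [-1.37, 0.3, 1.521, -0, 1.321, -0.067], TCP at [145.529, -530.387, 205.446] pointing down, gripper open.
Joint ranges: [-3.03, 3.03], [-0.79, 2.21], [0.23, 2.52], [-1.04, 4.18], [0, 3.07], [-2.55, 2.55]. Speed limits (rad/s): [2.22, 2.22, 2.57, 3.14, 3.14, 3.14].

## Interface

Orientations are given as [roll, pitch, yaw] about the fixed x, y, z axes, in that order (R = Rz(yaw) Ry(pitch) Rx(roll)).
In Python, from cell import * gives the robot as it stands. The module is installed in compiled form; this text tells all that it offers.
- The arm moves only by the shell command python3 -m jog 'ROWS' [FORCE]. ROWS is JSON, a list of rows, each a list of 3 entries, a list of its own where there are three numbers: the finger opening in mm, from 0 to 94, then the shift along the tool's x, y, z in units of 50 mm (1.0 is 50 mm), then the turn about the tool's z in units of 180 degrees (1.0 is 180 degrees). In form: [[fingers, [dx, dy, dz], twist], ...]. A call has 1 to 20 rows; each row shifts and turns the commanded pose from where the row before left it, along the tool's axes as they then stand; what a row does not reach is not made up. A row lasts 1/10 s, in which the tool goes at most 50 mm and 8.59 degrees, less where a joint would pass 70% of its speed; a pose out of reach is approached as far as the arm can. A call with a number of a shift or a turn outside -1 to 1 is refused whole. A call with a gripper value outside its range is refused whole. The fingers move at their own pace and stop on an object; FORCE is the grip in N (left out, the last holds). Time passes only in rows, so rows that do not move let the fingers close. It gives the time, the measured TCP pose, the force, the opening and the grip force at its end, in the units of the state.
- read_state(): the state, without advancing time (a new reading comes with each control period).
- camera(name): name is "scene" or "top" or "wrist"; returns the picture (384x512x3 uint8, red, green, blue); there is no depth.
- calibration(name): a dict with "mtx" (3x3 intrinsics, pixels), "cam_to_world" (4x4, takes a point from camera to world coordinates); the wrist camera has in their place "hand_eye" (4x4, takes a point from camera to tool coordinates, whose origin is the TCP and whose axes are the flange's). Camera axes: x right, y down, z forward; pixel columns grow to the right and rows downward; lengths in mm; the calibration is good to about 2 mm. A picture is of the moment at which its call begins: read the wrist's pose just before it. calibration takes no time and is no camera call.
- sign_off(): hands the job in; it is judged then, once.
Trained networks look in the newest picture that a camera, given by its name, has taken for a name from the list of things; names that differ only in an ending like _2 or _b are one class to them, and where a whole thing is asked for, a point or a joint stands for the part that bears it (a point fixed in the world has none). Each returns a list of dicts, best first, with "conf" (0 to 1); they miss things now and then, are a little off and sometimes report something else, mostly with a low value. They report only what shows in the picture. A call takes as long as a camera call. They do not tell look-alikes from the thing itself.
- regions_of(camera, query): "pixels" (384x512 bool, what is visible of it) and "rect" ([centre column, centre row, width, height] in pixels, round what is visible of it).
The state is a dict: "clock": time; "joints": joint angles; "qd": joint speeds; "effort": joint torques, N m; "eef_pos": TCP position; "eef_rot": TCP orientation; "wrist_force": force on the tool from outside, world axes, zero at the start; "moment": the same for the moment, N m; "finger_gap": finger opening in mm; "finger_force": force on a finger pad.
Only numpy, scipy, OpenCV 4.12 (cv2) and the standard library are available. Lean on these libraries where they do the work, as an engineer would, in place of code of your own. Each camera call takes 0.05 s, during which the arm holds its last target. There are 200 camera calls.

## Task

Lay each of the four finished engine parts (red oil cap, black ribbed bar, aluminium spacer block, blue outlet neck) on the foam pad that has its yellow silhouette: upright, centred on the silhouette and lined up with it (either end first will do). Set them down rather than dropping them, and leave the paper cup and the little paint tin standing where they are.

Things in the scene. Friction and masses are not known exactly. Their poses are not given: they have to be found in the camera images.
- cap_mid (a point): Red round oil filler cap, 56 mm across and 24 mm tall, with a finger grip (46 x 12 mm, 12 mm high) on top, 36 mm tall in all. Point on its axis, 18 mm above its underside; z up. Grasp it by the round body.
- bar_mid (a point): Black ribbed cover bar with silver stripes on top, 110 x 32 mm, 30 mm tall. Point at its centre, 15 mm above its underside; x along its length, z up.
- spacer_mid (a point): Bare-aluminium carburettor spacer block, 70 x 50 mm, 28 mm tall, two black bores showing on top. Point at its centre, 14 mm above its underside; x along the 70 mm side, z up.
- neck_mid (a point): Blue water-outlet neck: a two-lobed flange 84 x 44 mm, 10 mm thick, with an upright round neck 32 mm in diameter rising from its middle to 50 mm above the underside. Point on the neck's axis, 25 mm above the underside; x along the flange's 84 mm length, z up. Grasp it by the neck.
- pad_cap: Fixed dark foam pad, 130 x 110 mm, 10 mm thick, with a round yellow silhouette 66 mm across, for the oil filler cap, at its centre. Origin at the centre of the pad's underside, on the table; x along the pad's 130 mm side, z up.
- pad_bar: Fixed dark foam pad, 130 x 110 mm, 10 mm thick, with a long yellow rectangle 118 x 40 mm, for the ribbed cover bar, at its centre. Origin at the centre of the pad's underside, on the table; x along the pad's 130 mm side and along the silhouette's length, z up.
- pad_spacer: Fixed dark foam pad, 130 x 110 mm, 10 mm thick, with a broad yellow rectangle 80 x 60 mm with two black dots, for the carburettor spacer block, at its centre. Origin at the centre of the pad's underside, on the table; x along the pad's 130 mm side and along the silhouette's length, z up.
- pad_neck: Fixed dark foam pad, 130 x 110 mm, 10 mm thick, with a yellow two-lobed silhouette 94 x 54 mm, for the water-outlet neck, at its centre. Origin at the centre of the pad's underside, on the table; x along the pad's 130 mm side and along the silhouette's length, z up.
- cup: Empty white paper cup standing on the table, 72 mm across the rim, 85 mm tall; not to be disturbed. Origin at the centre of its underside, z up.
- tin: Small touch-up paint tin with a green band, 52 mm across, 55 mm tall, standing beyond the pads; not to be disturbed. Origin at the centre of its underside, z up.
Things that resemble listed ones, but are neither listed nor needed, are in the scene too. There is more than one size of the part that bears cap_mid; the job needs the middle-sized.

How it is judged (in metres and radians):
At the end, for the whole second after the job is handed in: Each of the four parts rests upright on its own pad (tilt under 0.12 rad, height within 4 mm of flat on the pad), its centre within 12 mm of the silhouette's centre, the bar, spacer and neck lined up with their silhouettes within 0.21 rad (either way round), all at rest (horizontal distance between cap_mid and pad_cap below 0.012 m and angle between each of cap_mid, bar_mid, spacer_mid, neck_mid's own z axis and vertical below 0.12 rad and z of cap_mid in the frame of pad_cap between 0.024 and 0.032 m and linear speed of each of cap, bar, spacer, neck below 0.02 m/s and horizontal distance between bar_mid and pad_bar below 0.012 m and z of bar_mid in the frame of pad_bar between 0.021 and 0.029 m and angle between the x axis of bar_mid and the x axis of pad_bar, either way round below 0.21 rad and horizontal distance between spacer_mid and pad_spacer below 0.012 m and z of spacer_mid in the frame of pad_spacer between 0.02 and 0.028 m and angle between the x axis of spacer_mid and the x axis of pad_spacer, either way round below 0.21 rad and horizontal distance between neck_mid and pad_neck below 0.012 m and z of neck_mid in the frame of pad_neck between 0.031 and 0.039 m and angle between the x axis of neck_mid and the x axis of pad_neck, either way round below 0.21 rad); the robot touches nothing.
It fails at once if the paper cup is knocked over or shifted more than 30 mm (angle between cup's own z axis and vertical above 0.5 rad or distance of cup from where it was at the start of the episode above 0.03 m).
It fails at once if the paint tin is knocked over or shifted more than 30 mm (angle between tin's own z axis and vertical above 0.5 rad or distance of tin from where it was at the start of the episode above 0.03 m).
It fails at once if a part is dropped or thrown: it falls free of the fingers at over 0.6 m/s (a drop of about 20 mm) ((linear speed of cap above 0.6 m/s and contact force between cap and the fingers below 0.05 N) or (linear speed of bar above 0.6 m/s and contact force between bar and the fingers below 0.05 N) or (linear speed of spacer above 0.6 m/s and contact force between spacer and the fingers below 0.05 N) or (linear speed of neck above 0.6 m/s and contact force between neck and the fingers below 0.05 N)).
It also fails if it takes over 112 s, if anything falls off the work surface, if the arm or the gripper's body presses on something with over 40 N, if the wrist force passes 120 N, or if a joint passes its speed limit or range.

## Working session

There is one attempt and no reset: what is moved stays moved. The work goes in short steps, Python scripts to look and compute and a shell command to move; the robot and the scene stay as the last step left them, time stands still between calls to the robot, and variables do not carry over. Pictures are saved under pics/ and viewed, at most 14 in all, crops included, and the job is handed in when it is done.

```bash
mkdir -p pics; ls; python3 - <<'E'
from cell import *
import cv2
s=read_state();print(s)
for n in ("top","scene"):
    im=camera(n);cv2.imwrite(f"pics/{n}0.png",cv2.resize(im[:,:,::-1],(800,600),interpolation=cv2.INTER_CUBIC))
    c=calibration(n);print(n,c)
print(calibration("wrist"))
E
```

```text
pics
{'clock': 0.0, 'joints': array([-1.36955889e+00,  3.00450107e-01,  1.52153557e+00, -2.89860451e-05,
        1.32069598e+00, -6.65810925e-02]), 'qd': array([ 1.00809723e-03, -7.36721142e-05,  1.60841728e-04, -8.55993768e-04,
        4.43401454e-04,  1.79898636e-03]), 'effort': array([-2.85621798e-03, -5.31816173e+01, -3.52744102e+01,  7.07436260e-02,
        2.43473402e-02, -5.43537840e-05]), 'eef_pos': array([ 145.49675313, -530.15406343,  204.91709448]), 'eef_rot': array([-3.14050420e+00, -4.44392668e-05,  2.67825694e-01]), 'wrist_force': array([ 0.15366319,  0.54677471, -0.29807855]), 'moment': array([ 0.02131078, -0.03062507, -0.0522322 ]), 'finger_force': 0.0, 'finger_gap': 93.75803618663907}
top {'mtx': array([[468.06999417,   0.        , 257.41768992],
       [  0.        , 468.06999417, 196.78542894],
       [  0.        ,   0.        ,   1.        ]]), 'cam_to_world': array([[-1.07335559e-02, -9.97807567e-01,  6.53058181e-02,
         4.64459011e+02],
       [-9.99817678e-01,  9.67784830e-03, -1.64605340e-02,
         5.35703337e+01],
       [ 1.57924256e-02, -6.54705915
[... 479 characters left out ...]
04027e+02],
       [ 2.18804752e-03, -8.28540176e-01, -5.59925343e-01,
         7.28143072e+02],
       [ 0.00000000e+00,  0.00000000e+00,  0.00000000e+00,
         1.00000000e+00]])}
{'mtx': array([[292.15769061,   0.        , 249.95689322],
       [  0.        , 292.15769061, 190.6758947 ],
       [  0.        ,   0.        ,   1.        ]]), 'hand_eye': array([[-6.29150819e-04, -9.65793478e-01, -2.59311708e-01,
         7.62445406e+01],
       [ 9.99999481e-01, -8.15385255e-04,  6.10629073e-04,
        -4.58677528e-01],
       [-8.01180520e-04, -2.59311190e-01,  9.65793490e-01,
        -1.80253829e+02],
       [ 0.00000000e+00,  0.00000000e+00,  0.00000000e+00,
         1.00000000e+00]])}
```

View pics/top0.png

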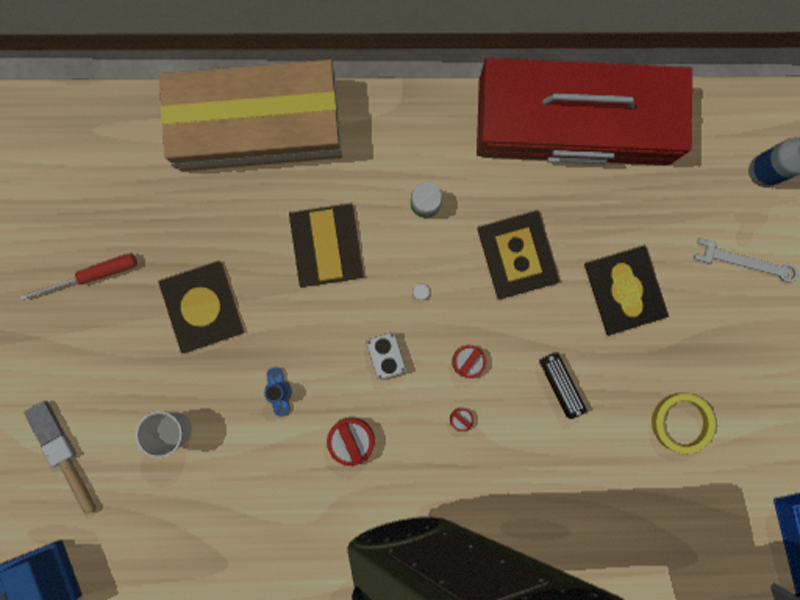

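View pics/scene0.png

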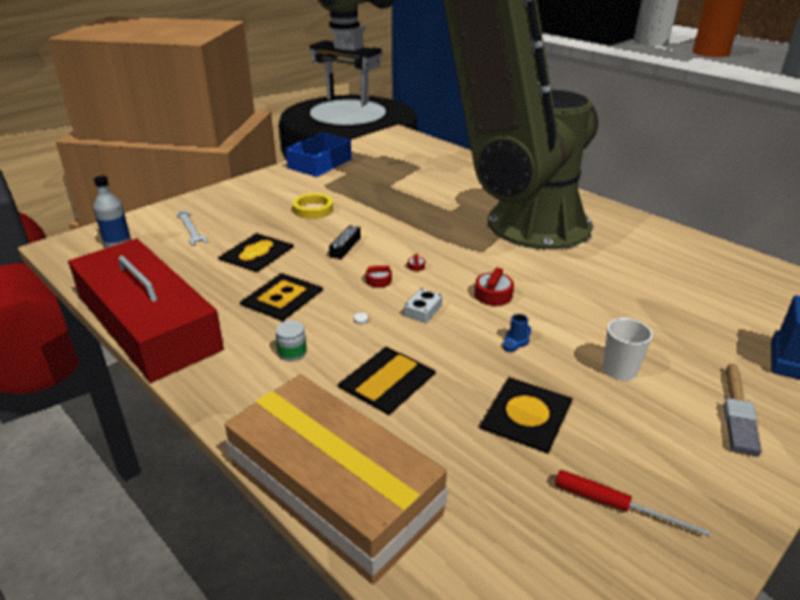

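The top view (800x600) shows the middle cap at (470,361) between the large (351,441) and small (461,419) look-alikes. The bar is at (564,385), spacer (386,356), neck (278,391). The pads are cap (201,306), bar (327,245), spacer (518,254) and neck (626,290), the cup is at (162,433), and the tin at (426,199).

```bash
cat > h.py <<'E'
from cell import *
import numpy as np, cv2
from scipy.spatial.transform import Rotation as R
def T(name):
    c=calibration(name)
    if name!="wrist": return c["mtx"],c["cam_to_world"]
    s=read_state(); M=np.eye(4); M[:3,:3]=R.from_euler("xyz",s["eef_rot"]).as_matrix(); M[:3,3]=s["eef_pos"]
    return c["mtx"],M@c["hand_eye"]
def plane(K,M,px,h):
    px=np.atleast_2d(px).astype(float)
    d=np.c_[px,np.ones(len(px))]@np.linalg.inv(K).T@M[:3,:3].T
    o=M[:3,3]; return (o+d*((h-o[2])/d[:,2])[:,None])[:,:2]
def look(name,query,h,top=3):
    """world (centre, long axis angle, sizes) of regions, mask taken as lying at height h"""
    K,M=T(name); out=[]
    for r in regions_of(name,query)[:top]:
        m=r["pixels"].astype(np.uint8)
        cs,_=cv2.findContours(m,cv2.RETR_EXTERNAL,cv2.CHAIN_APPROX_NONE)
        c=max(cs,key=cv2.contourArea)[:,0]
        w=plane(K,M,c,h).astype(np.float32)
        (cx,cy),(a,b),_=cv2.minAreaRect(w)
        bx=cv2.boxPoints(cv2.minAreaRect(w)); e=[bx[1]-bx[0],bx[2]-bx[1]]
        e=max(e,key=np.linalg.norm); ang=np.arctan2(e[1],e[0])%np.pi
        print(query,round(r["conf"],2),"px",np.round(r["rect"]),"xy",np.round([cx,cy],1),"size",np.round([a,b]),"axis",round(ang,3))
E
python3 - <<'E'
from h import *
camera("top")
for q,h,t in (("cap_mid",24,5),("bar_mid",30,2),("spacer_mid",28,2),("neck_mid",10,2),("pad_cap",10,5),("pad_bar",10,4),("pad_spacer",10,4),("pad_neck",10,4),("cup",85,1),("tin",55,1)): look("top",q,h,t)
# yellow silhouettes by colour
im=camera("top"); K,M=T("top")
hsv=cv2.cvtColor(im,cv2.COLOR_RGB2HSV)
m=cv2.inRange(hsv,(18,150,110),(32,255,255))
for c in cv2.findContours(m,cv2.RETR_EXTERNAL,cv2.CHAIN_APPROX_NONE)[0]:
    if cv2.contourArea(c)<150: continue
    c=c[:,0]; w=plane(K,M,c,10).astype(np.float32); r=cv2.minAreaRect(w)
    bx=cv2.boxPoints(r); e=max([bx[1]-bx[0],bx[2]-bx[1]],key=np.linalg.norm)
    print("yel",c.mean(0).round(),np.round(r[0],1),np.round(r[1]),round(np.arctan2(e[1],e[0])%np.pi,3))
E
```

```text
cap_mid 0.87 px [225. 283.  32.  32.] xy [324.8 120.8] size [75. 77.] axis 3.137
cap_mid 0.81 px [300. 231.  21.  18.] xy [455.3 -75.4] size [55. 55.] axis 1.556
cap_mid 0.64 px [299. 268.  18.  18.] xy [358.4 -63.4] size [39. 36.] axis 1.558
bar_mid 0.9 px [361. 245.  24.  44.] xy [ 413.9 -231.8] size [108.  34.] axis 0.445
bar_mid 0.29 px [246. 228.  25.  30.] xy [465.9  62. ] size [70. 49.] axis 0.288
spacer_mid 0.92 px [248. 227.  25.  30.] xy [465.4  61.2] size [69. 48.] axis 0.284
neck_mid 0.72 px [180. 252.  17.  28.] xy [407.7 244.1] size [39. 73.] axis 3.131
neck_mid 0.67 px [401. 184.  47.  57.] xy [ 573.8 -347.3] size [128. 110.] axis 0.278
pad_cap 0.73 px [129. 196.  56.  60.] xy [551.5 373.7] size [130. 110.] axis 0.32
pad_bar 0.91 px [209. 158.  50.  53.] xy [654.8 162.3] size [131. 110.] axis 0.143
pad_bar 0.67 px [332. 163.  55.  60.] xy [ 635.6 -163.9] size [130. 111.] axis 0.268
pad_bar 0.58 px [180. 249.  20.  34.] xy [407.6 243. ] size [47. 78.] axis 2.975
pad_spacer 0.65 px [333. 164.  53.  61.] xy [ 636.1 -164.4] size [133. 113.] axis 0.254
pad_neck 0.75 px [401. 184.  50.  57.] xy [ 573.2 -348.3] size [129. 110.] axis 0.296
tin 0.62 px [273. 128.  25.  24.] xy [721.6  -4.9] size [51. 57.] axis 2.351
yel [128. 196.] [550.9 374.2] [64. 63.] 0.006
yel [401. 185.] [ 573.3 -349.7] [48. 91.] 3.112
yel [331. 162.] [ 635.6 -165.4] [80. 59.] 0.266
yel [208. 156.] [655.  162.9] [118.  39.] 0.143
yel [171.  68.] [895.4 254.5] [ 29. 214.] 1.655
```

```bash
cat >> h.py <<'E'
def go(x,y,z,yaw):
    """remaining shift in tool axes (units of 50 mm) and twist (units of 180 deg) to a world target"""
    s=read_state(); p=s["eef_pos"]; Y=s["eef_rot"][2]
    X,Z=x-p[0],y-p[1]; c,sn=np.cos(Y),np.sin(Y)
    tw=-((yaw-Y+np.pi/2)%np.pi-np.pi/2)/np.pi
    print("t",round(s["clock"],1),"at",np.round(p,1),round(Y,3),"-> sum shift",np.round(np.array([c*X+sn*Z,sn*X-c*Z,p[2]-z])/50,3),"twist",round(tw,4))
E
python3 -c "
import cell;print([k for k in dir(cell) if not k.startswith('_')],getattr(cell,'grasp_offset',None))"
python3 -m jog '[[94,[0.3,-0.3,0],0],[94,[0.66,-0.63,0],0],[94,[0.66,-0.63,0],0],[94,[0.66,-0.63,0],0],[94,[0.66,-0.63,0],0],[94,[0.66,-0.63,0],0],[94,[0.66,-0.63,0],0],[94,[0.66,-0.63,0],0],[94,[0.66,-0.63,0],0],[94,[0.66,-0.63,0],0],[94,[0.66,-0.63,0],0],[94,[0.66,-0.63,0],0],[94,[0.36,-0.33,0],0],[94,[0,0,0],0],[94,[0,0,0],0]]' 25
python3 - <<'E'
from h import *
s=read_state();print(s["clock"],s["eef_pos"],s["eef_rot"])
im=camera("wrist");cv2.imwrite("pics/w1.png",im[:,:,::-1])
for q,h,t in (("cap_mid",24,4),("bar_mid",30,2),("spacer_mid",28,2),("neck_mid",10,2),("pad_bar",10,4),("pad_spacer",10,4)): look("wrist",q,h,t)
E
```

```text
['Unreachable', 'calibration', 'camera', 'grasp_offset', 'read_state', 'regions_of', 'sign_off'] 18.8
clock: 2.2
eef_pos: [427.3, -60.9, 205.3]
eef_rot: [-3.142, 0.0, 0.269]
wrist_force: [0.2, 0.4, 0.0]
finger_gap: 94.1
finger_force: 0.0
2.2 [427.26851024 -60.94934346 205.34449991] [-3.14154029e+00  3.70983513e-04  2.68998607e-01]
cap_mid 0.71 px [237. 222.  26.  34.] xy [362.5 -62.5] size [42. 35.] axis 0.267
cap_mid 0.68 px [268. 155.  48.  48.] xy [455.2 -76.3] size [56. 55.] axis 1.048
cap_mid 0.6 px [ 97. 211.  66.  62.] xy [327.4 122.2] size [79. 94.] axis 2.493
bar_mid 0.69 px [371. 216.  38.  82.] xy [ 415.3 -227.4] size [116.  40.] axis 0.442
spacer_mid 0.69 px [159. 119.  50.  63.] xy [467.   59.6] size [72. 56.] axis 0.293
neck_mid 0.62 px [ 16. 122.  29.  67.] xy [409.9 237.6] size [83. 39.] axis 0.048
pad_spacer 0.76 px [382.  42. 107.  85.] xy [ 616.6 -169.9] size [ 90. 114.] axis 1.837
```

View pics/w1.png

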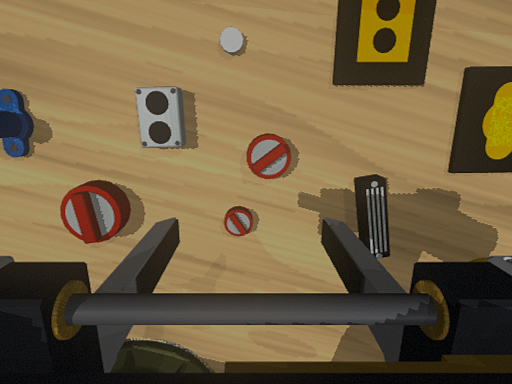

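The wrist view shows the mid cap at (268,156), bar (371,216), spacer (159,119) and neck (16,122). These agree with the top view. Cap first.

```bash
python3 -m jog '[[94,[0.2,0.2,0.4],0],[94,[0.26,0.24,0.7],0],[94,[0,0,0.8],0],[94,[0,0,0.8],0],[94,[0,0,0.6],0],[94,[0,0,0.4],0],[94,[0,0,0.2],0],[94,[0,0,0.1],0],[94,[0,0,0],0],[94,[0,0,0],0]]' 25
python3 -c "
from h import *
go(455.3,-76,5,0.269)"
python3 -m jog '[[40,[0,0,0],0],[40,[0,0,0],0],[40,[0,0,0],0],[40,[0,0,0],0],[40,[0,0,0],0],[40,[0,0,0],0],[40,[0,0,0],0],[40,[0,0,0],0]]' 25
```

```text
clock: 3.55
eef_pos: [455.9, -76.4, 6.3]
eef_rot: [3.141, -0.001, 0.268]
wrist_force: [0.0, 0.7, 1.1]
finger_gap: 93.9
finger_force: 0.0
t 3.5 at [455.9 -76.4   6.3] 0.268 -> sum shift [-0.01  -0.011  0.027] twist -0.0004
clock: 4.35
eef_pos: [455.4, -76.2, 5.5]
eef_rot: [3.142, -0.0, 0.268]
wrist_force: [-0.1, -0.6, 1.4]
finger_gap: 55.2
finger_force: 25.0
```

```bash
python3 -m jog '[[40,[0,0,-0.2],0],[40,[0,0,-0.6],0],[40,[0,0,-0.9],0],[40,[0.1,-0.2,-0.5],0],[40,[0.3,-0.55,-0.2],0],[40,[0.34,-0.65,0],0],[40,[0.34,-0.65,0],0],[40,[0.34,-0.65,0],0],[40,[0.34,-0.65,0],0],[40,[0.34,-0.65,0],0],[40,[0.34,-0.65,0],0],[40,[0.34,-0.65,0],0],[40,[0.34,-0.65,0],0],[40,[0.34,-0.65,0],0],[40,[0.34,-0.65,0],0],[40,[0.34,-0.65,0],0],[40,[0.1,-0.25,0],0],[40,[0,0,0],0],[40,[0,0,0],0]]'
python3 - <<'E'
from h import *
go(551.2,374,16,0.268)
camera("wrist");look("wrist","pad_cap",10,1)
im=camera("wrist");cv2.imwrite("pics/w2.png",im[:,:,::-1])
E
```

```text
clock: 6.25
eef_pos: [551.8, 372.3, 125.5]
eef_rot: [3.141, 0.0, 0.268]
wrist_force: [0.3, -0.1, -0.6]
finger_gap: 55.1
finger_force: 25.0
t 6.2 at [551.8 372.3 125.5] 0.268 -> sum shift [-2.000e-03 -3.600e-02  2.191e+00] twist -0.0
pad_cap 0.74 px [246. 171. 111. 102.] xy [565.4 380.2] size [104. 110.] axis 1.881
```

View pics/w2.png

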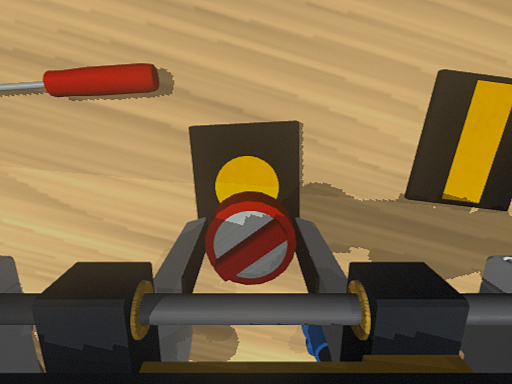

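The cap is held at (250,238), right in line with the pad silhouette at (247,185). Lowering it.

```bash
python3 -m jog '[[40,[0,-0.02,0.3],0],[40,[0,-0.03,0.6],0],[40,[0,0,0.6],0],[40,[0,0,0.35],0],[40,[0,0,0.15],0],[40,[0,0,0.1],0],[40,[0,0,0.05],0],[40,[0,0,0.03],0],[40,[0,0,0.02],0],[40,[0,0,0],0]]'
python3 -c "
from h import *
go(551.2,374,15.5,0.268)"
```

```text
clock: 7.4
eef_pos: [551.5, 375.4, 15.9]
eef_rot: [-3.141, -0.001, 0.268]
wrist_force: [0.0, 0.1, -0.1]
finger_gap: 55.6
finger_force: 25.0
t 7.4 at [551.5 375.4  15.9] 0.268 -> sum shift [-0.013  0.025  0.008] twist -0.0
```

```bash
python3 -m jog '[[40,[0,0,0.01],0],[75,[0,0,0],0],[94,[0,0,0],0],[94,[0,0,0],0],[94,[0,0,-0.2],0],[94,[0,0,-0.6],0],[94,[0,0,-0.8],0],[94,[-0.2,0.1,-0.7],0],[94,[-0.5,0.25,-0.5],0],[94,[-0.5,0.25,-0.3],0],[94,[-0.5,0.25,0],0],[94,[-0.5,0.25,0],0],[94,[-0.5,0.25,0],0],[94,[-0.5,0.25,0],0],[94,[-0.2,0.2,0],0],[94,[0,0.2,0],0],[94,[0,0,0],0],[94,[0,0,0],0]]'
python3 - <<'E'
from h import *
s=read_state()
go(408,242,16,0.2)
im=camera("wrist");cv2.imwrite("pics/w3.png",im[:,:,::-1])
look("wrist","neck_mid",50,1);look("wrist","neck_mid",10,1)
look("wrist","pad_cap",10,1);look("wrist","cap_mid",34,2)
E
```

```text
clock: 9.2
eef_pos: [414.5, 234.0, 170.2]
eef_rot: [-3.141, -0.001, 0.267]
wrist_force: [-0.1, -0.1, -0.1]
finger_gap: 94.4
finger_force: 0.0
t 9.2 at [414.5 234.  170.2] 0.267 -> sum shift [-0.084 -0.188  3.084] twist 0.0214
neck_mid 0.78 px [239. 181.  36.  70.] xy [417.2 247.3] size [72. 39.] axis 0.519
neck_mid 0.78 px [239. 181.  36.  70.] xy [407.7 246.3] size [82. 44.] axis 0.519
pad_cap 0.67 px [157.  45. 113.  90.] xy [529.6 367.7] size [ 85. 113.] axis 1.869
cap_mid 0.95 px [149.  24.  66.  47.] xy [540.9 370.9] size [42. 59.] axis 1.839
cap_mid 0.56 px [317. 263.  55.  58.] xy [326.6 136.9] size [86. 60.] axis 0.731
```

View pics/w3.png

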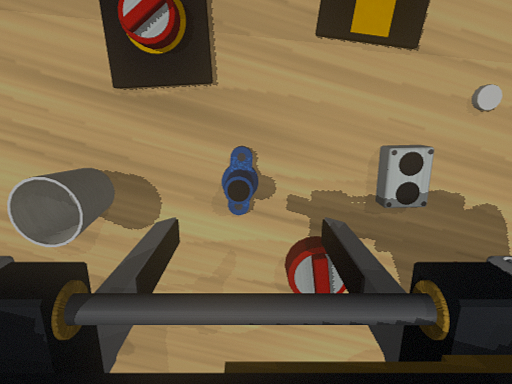

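The neck's flange runs from about (241,147) to (239,214), its bore is at (239,189), and the cap sits on its pad. The flange axis needs measuring from its ends.

```bash
python3 - <<'E'
from h import *
K,M=T("wrist"); camera("wrist")
m=regions_of("wrist","neck_mid")[0]["pixels"]
r,c=np.nonzero(m)
t=r<=r.min()+5; b=r>=r.max()-5
A=np.array([[c[t].mean(),r.min()],[c[b].mean(),r.max()]]);print(A)
w=plane(K,M,A,8);d=w[0]-w[1];print(w,w.mean(0),np.hypot(*d),np.arctan2(d[1],d[0]))
print("bore top",plane(K,M,[[239,189]],50))
E
```

```text
[[240.86486486 145.        ]
 [238.         214.        ]]
[[449.05434267 255.0054226 ]
 [366.01875516 236.63933475]] [407.53654892 245.82237868] 85.04247160081997 0.2176787262332561
bore top [[408.37223961 244.98605791]]
```

```bash
python3 -m jog '[[94,[-0.066,-0.25,0.3],0],[94,[0,0,0.7],0.0156],[94,[0,0,0.8],0],[94,[0,0,0.6],0],[94,[0,0,0.4],0],[94,[0,0,0.2],0],[94,[0,0,0.08],0],[94,[0,0,0],0],[20,[0,0,0],0],[20,[0,0,0],0],[20,[0,0,0],0],[20,[0,0,0],0],[20,[0,0,0],0],[20,[0,0,0],0],[20,[0,0,0],0],[20,[0,0,0],0],[20,[0,0,0],0],[20,[0,0,0],0]]' 25
python3 -c "
from h import *
go(573.4,-348.5,26,0.285)"
```

```text
clock: 11.35
eef_pos: [407.4, 245.0, 15.9]
eef_rot: [3.142, 0.0, 0.219]
wrist_force: [0.1, -0.1, -0.1]
finger_gap: 31.9
finger_force: 25.0
t 11.3 at [407.4 245.   15.9] 0.219 -> sum shift [ 0.665 12.308 -0.201] twist -0.0211
```

```bash
python3 -m jog '[[20,[0,0,-0.2],0],[20,[0,0,-0.6],0],[20,[0,0,-0.9],0],[20,[0,0.2,-0.5],0],[20,[0,0.5,0],0],[20,[0,0.7,0],0],[20,[0,0.8,0],0],[20,[0,0.8,0],0],[20,[0,0.8,0],0],[20,[0,0.8,0],0],[20,[0,0.8,0],0],[20,[0.1,0.8,0],0],[20,[0.1,0.8,0],0],[20,[0.1,0.8,0],0],[20,[0.1,0.8,0],0],[20,[0.1,0.8,0],0],[20,[0.1,0.8,0],0],[20,[0.06,0.7,0],0],[20,[0,0.5,0],0],[20,[0,0.2,0],0]]'
python3 -m jog '[[20,[0,0.1,0],0],[20,[0,0,0],-0.021],[20,[0,0,0],0],[20,[0,0,0],0]]'
python3 - <<'E'
from h import *
go(573.4,-348.5,26,0.285)
im=camera("wrist");cv2.imwrite("pics/w4.png",im[:,:,::-1])
look("wrist","neck_mid",10,1);look("wrist","pad_neck",10,1)
E
```

```text
clock: 13.35
eef_pos: [565.3, -315.8, 126.0]
eef_rot: [-3.141, 0.0, 0.217]
wrist_force: [0.2, 0.0, -1.2]
finger_gap: 31.5
finger_force: 25.0
clock: 13.75
eef_pos: [566.6, -317.9, 126.3]
eef_rot: [-3.142, -0.0, 0.284]
wrist_force: [-0.2, 0.6, -1.9]
finger_gap: 31.7
finger_force: 25.0
t 13.8 at [ 566.6 -317.9  126.3] 0.284 -> sum shift [-0.042  0.624  2.005] twist -0.0003
neck_mid 0.65 px [248. 224.  59. 121.] xy [ 524.7 -329.4] size [137.  63.] axis 0.299
pad_neck 0.97 px [283. 188. 112. 118.] xy [ 574.3 -348.8] size [129. 110.] axis 0.283
```

View pics/w4.png

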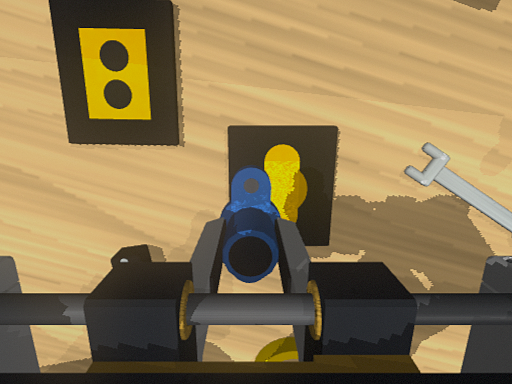

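The neck is held square at (250,225). Its pad is to the right at (283,188), and the network puts the centre at (574.3,-348.8), axis 0.283, as expected. Shifting over and setting it down.

```bash
python3 -m jog '[[20,[-0.03,0.3,0.2],0],[20,[0,0.33,0.5],0],[20,[0,0,0.6],0],[20,[0,0,0.35],0],[20,[0,0,0.15],0],[20,[0,0,0.1],0],[20,[0,0,0.05],0],[20,[0,0,0.04],0],[20,[0,0,0],0],[20,[0,0,0],0]]'
python3 -c "
from h import *
go(573.8,-348.7,26,0.285)"
```

```text
clock: 14.9
eef_pos: [574.2, -349.6, 27.1]
eef_rot: [3.141, -0.001, 0.285]
wrist_force: [-0.6, -0.2, -2.1]
finger_gap: 31.8
finger_force: 25.0
t 14.9 at [ 574.2 -349.6   27.1] 0.285 -> sum shift [-0.003 -0.02   0.021] twist -0.0001
```

```bash
python3 -m jog '[[20,[0,0,0.02],0],[20,[0,0,0],0],[60,[0,0,0],0],[94,[0,0,0],0],[94,[0,0,-0.15],0],[94,[0,0,-0.5],0],[94,[0,0,-0.8],0],[94,[-0.2,-0.2,-0.7],0],[94,[-0.45,-0.6,-0.3],0],[94,[-0.5,-0.7,0],0],[94,[-0.5,-0.7,0],0],[94,[-0.45,-0.6,0],0],[94,[-0.3,-0.38,0],0],[94,[0,0,0],-0.025],[94,[0,0,0],-0.025],[94,[0,0,0],0],[94,[0,0,0],0]]'
python3 - <<'E'
from h import *
go(414.5,-230.5,5,0.444)
im=camera("wrist");cv2.imwrite("pics/w5.png",im[:,:,::-1])
look("wrist","bar_mid",30,1);look("wrist","bar_mid",15,1)
E
```

```text
clock: 16.6
eef_pos: [414.2, -230.7, 148.3]
eef_rot: [3.141, -0.0, 0.44]
wrist_force: [-0.8, 0.1, -0.4]
finger_gap: 93.9
finger_force: 0.0
t 16.6 at [ 414.2 -230.7  148.3] 0.44 -> sum shift [ 7.000e-03 -1.000e-03  2.866e+00] twist -0.0014
bar_mid 0.98 px [254. 186.  34. 101.] xy [ 414.8 -232.5] size [111.  32.] axis 0.436
bar_mid 0.98 px [254. 186.  34. 101.] xy [ 411.4 -234.2] size [116.  33.] axis 0.437
```

View pics/w5.png

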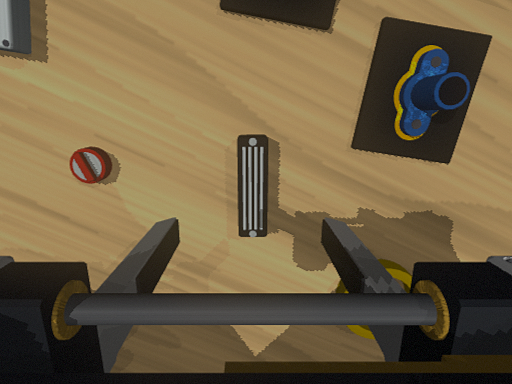

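The bar is centred at (254,186) and lined up with the fingers. The neck stands on its silhouette at upper right.

```bash
python3 -m jog '[[94,[0,0.03,0.4],0],[94,[0,0,0.7],0],[94,[0,0,0.7],0],[94,[0,0,0.55],0],[94,[0,0,0.3],0],[94,[0,0,0.15],0],[94,[0,0,0.05],0],[94,[0,0,0],0],[22,[0,0,0],0],[22,[0,0,0],0],[22,[0,0,0],0],[22,[0,0,0],0],[22,[0,0,0],0],[22,[0,0,0],0],[22,[0,0,0],0],[22,[0,0,0],0],[22,[0,0,0],0],[22,[0,0,0],0]]' 25
python3 -c "
from h import *
go(655,162.6,16,0.143)"
```

```text
clock: 18.55
eef_pos: [414.8, -232.0, 5.4]
eef_rot: [3.142, -0.0, 0.442]
wrist_force: [-0.3, -1.0, 0.1]
finger_gap: 31.8
finger_force: 25.0
t 18.6 at [ 414.8 -232.     5.4] 0.442 -> sum shift [ 7.718 -5.08  -0.211] twist 0.0951
```

```bash
python3 -m jog '[[22,[0,0,-0.2],0],[22,[0,0,-0.6],0],[22,[0,0,-0.9],0],[22,[0.2,-0.13,-0.6],0],[22,[0.4,-0.27,0],0],[22,[0.6,-0.4,0],0],[22,[0.6,-0.4,0],0],[22,[0.6,-0.4,0],0],[22,[0.6,-0.4,0],0],[22,[0.6,-0.4,0],0],[22,[0.6,-0.4,0],0],[22,[0.6,-0.4,0],0],[22,[0.6,-0.4,0],0],[22,[0.6,-0.4,0],0],[22,[0.6,-0.4,0],0],[22,[0.6,-0.4,0],0],[22,[0.4,-0.25,0],0],[22,[0.1,-0.03,0],0.0317],[22,[0,0,0],0.0317],[22,[0,0,0],0.0317]]'
python3 -m jog '[[22,[0,0,0],0],[22,[0,0,0],0]]'
python3 - <<'E'
from h import *
go(655,162.6,16,0.143)
im=camera("wrist");cv2.imwrite("pics/w6.png",im[:,:,::-1])
look("wrist","pad_bar",10,1)
E
```

```text
clock: 20.55
eef_pos: [653.9, 162.6, 120.6]
eef_rot: [3.142, 0.001, 0.139]
wrist_force: [-0.2, -0.7, -2.3]
finger_gap: 31.7
finger_force: 25.0
clock: 20.75
eef_pos: [654.1, 162.2, 120.8]
eef_rot: [-3.142, 0.0, 0.146]
wrist_force: [-0.3, 0.2, -2.5]
finger_gap: 31.4
finger_force: 25.0
t 20.8 at [654.1 162.2 120.8] 0.146 -> sum shift [ 0.02  -0.004  2.095] twist 0.001
pad_bar 0.69 px [248. 180. 111. 113.] xy [664.  165.3] size [114. 109.] axis 0.145
```

View pics/w6.png

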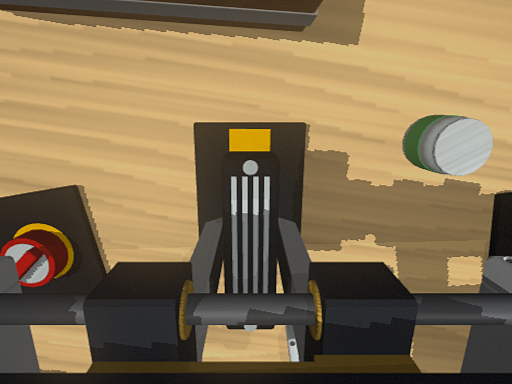

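The bar is held square above its pad, with the silhouette at (250,140) in line. Lowering it.

```bash
python3 -m jog '[[22,[0.02,0,0.3],0],[22,[0,0,0.6],0],[22,[0,0,0.5],0],[22,[0,0,0.35],0],[22,[0,0,0.15],0],[22,[0,0,0.1],0],[22,[0,0,0.05],0],[22,[0,0,0.04],0],[22,[0,0,0],0],[22,[0,0,0],0]]'
python3 -c "
from h import *
go(655,162.6,15.5,0.143)"
```

```text
clock: 21.85
eef_pos: [655.4, 162.5, 16.5]
eef_rot: [-3.142, -0.001, 0.143]
wrist_force: [-0.3, -0.5, -2.7]
finger_gap: 31.5
finger_force: 25.0
t 21.9 at [655.4 162.5  16.5] 0.143 -> sum shift [-0.008 -0.004  0.021] twist 0.0
```

```bash
python3 -m jog '[[22,[0,0,0.02],0],[22,[0,0,0],0],[60,[0,0,0],0],[94,[0,0,0],0],[94,[0,0,-0.15],0],[94,[0,0,-0.5],0],[94,[0,0,-0.8],0],[94,[-0.2,0.07,-0.7],0],[94,[-0.5,0.2,-0.4],0],[94,[-0.6,0.2,0],0],[94,[-0.6,0.2,0],0],[94,[-0.6,0.2,0],0],[94,[-0.6,0.2,0],0],[94,[-0.5,0.3,0],0],[94,[-0.4,0.2,0],0],[94,[-0.03,0.1,0],-0.023],[94,[0,0,0],-0.023],[94,[0,0,0],0],[94,[0,0,0],0]]'
python3 - <<'E'
from h import *
im=camera("wrist");cv2.imwrite("pics/w7.png",im[:,:,::-1])
look("wrist","spacer_mid",28,1);look("wrist","spacer_mid",20,1)
go(466,61,5,0.287)
E
```

```text
clock: 23.75
eef_pos: [467.8, 51.1, 142.8]
eef_rot: [3.141, -0.001, 0.286]
wrist_force: [-0.7, -0.6, 0.5]
finger_gap: 93.8
finger_force: 0.0
spacer_mid 0.68 px [238. 187.  46.  69.] xy [467.3  63.8] size [73. 50.] axis 0.285
spacer_mid 0.68 px [238. 187.  46.  69.] xy [465.2  63.6] size [75. 51.] axis 0.285
t 23.9 at [467.7  51.1 142.5] 0.287 -> sum shift [ 0.023 -0.199  2.751] twist -0.0001
```

View pics/w7.png

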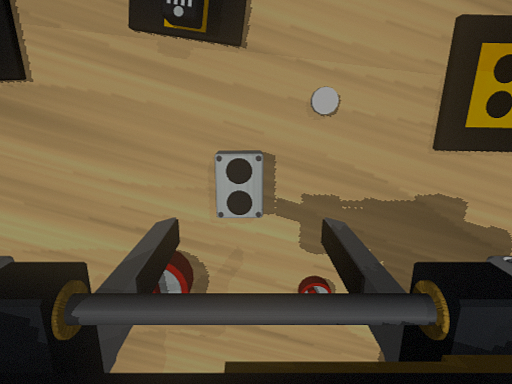

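The spacer is square to the tool at (238,187) and needs about 11 mm of sideways correction.

```bash
python3 -m jog '[[94,[0.035,-0.225,0.3],0],[94,[0,0,0.7],0],[94,[0,0,0.7],0],[94,[0,0,0.5],0],[94,[0,0,0.3],0],[94,[0,0,0.15],0],[94,[0,0,0.08],0],[94,[0,0,0],0],[40,[0,0,0],0],[40,[0,0,0],0],[40,[0,0,0],0],[40,[0,0,0],0],[40,[0,0,0],0],[40,[0,0,0],0],[40,[0,0,0],0],[40,[0,0,0],0]]' 25
python3 -c "
from h import *
go(635.8,-164.6,16,0.268)"
```

```text
clock: 25.5
eef_pos: [466.2, 62.3, 6.0]
eef_rot: [3.142, -0.0, 0.288]
wrist_force: [-0.8, -0.4, 1.8]
finger_gap: 50.5
finger_force: 25.0
t 25.5 at [466.2  62.3   6. ] 0.288 -> sum shift [ 1.966  5.314 -0.2  ] twist 0.0062
```

```bash
python3 -m jog '[[40,[0,0,-0.2],0],[40,[0,0,-0.6],0],[40,[0,0,-0.9],0],[40,[0.05,0.15,-0.5],0],[40,[0.15,0.4,-0.1],0],[40,[0.22,0.6,0],0],[40,[0.22,0.6,0],0],[40,[0.22,0.6,0],0],[40,[0.22,0.6,0],0],[40,[0.22,0.6,0],0],[40,[0.22,0.6,0],0],[40,[0.22,0.6,0],0],[40,[0.16,0.4,0],0],[40,[0.06,0.16,0],0.006],[40,[0,0,0],0],[40,[0,0,0],0],[40,[0,0,0],0]]'
python3 - <<'E'
from h import *
go(635.8,-164.6,16,0.268)
im=camera("wrist");cv2.imwrite("pics/w8.png",im[:,:,::-1])
look("wrist","pad_spacer",10,1)
E
```

```text
clock: 27.2
eef_pos: [635.1, -163.5, 121.2]
eef_rot: [-3.141, 0.0, 0.27]
wrist_force: [-0.3, 0.1, -1.7]
finger_gap: 49.8
finger_force: 25.0
t 27.2 at [ 635.1 -163.5  121.2] 0.27 -> sum shift [0.008 0.025 2.104] twist 0.0005
pad_spacer 0.88 px [252. 170. 115.  99.] xy [ 652.4 -160.3] size [ 99. 111.] axis 1.84
```

View pics/w8.png

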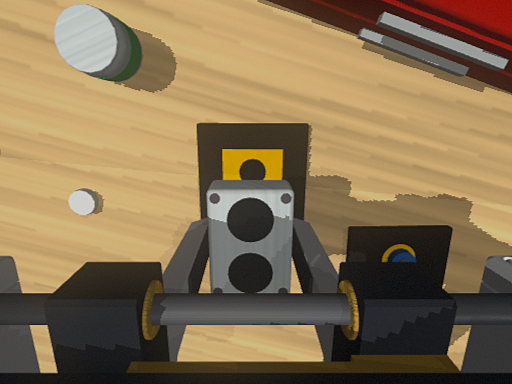

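The spacer is in line with the silhouette at (252,165). Lowering and releasing.

```bash
python3 -m jog '[[40,[0.01,0.025,0.3],0],[40,[0,0,0.6],0],[40,[0,0,0.5],0],[40,[0,0,0.35],0],[40,[0,0,0.15],0],[40,[0,0,0.1],0],[40,[0,0,0.06],0],[40,[0,0,0.04],0],[40,[0,0,0.01],0],[40,[0,0,0],0],[70,[0,0,0],0],[94,[0,0,0],0],[94,[0,0,0],0]]'
python3 -m jog '[[94,[0,0,-0.15],0],[94,[0,0,-0.5],0],[94,[0,0,-0.8],0],[94,[-0.3,0,-0.8],0],[94,[-0.6,0,-0.4],0],[94,[-0.8,0,0],0],[94,[-0.8,0,0],0],[94,[-0.8,0,0],0],[94,[-0.8,0,0],0],[94,[-0.4,0,0],0],[94,[0,0,0],0],[94,[0,0,0],0]]'
python3 - <<'E'
from h import *
im=camera("top");cv2.imwrite("pics/top1.png",cv2.resize(im[30:310,80:450][:,:,::-1],(793,600),interpolation=cv2.INTER_CUBIC))
for q,h in (("cap_mid",34),("bar_mid",40),("spacer_mid",38),("neck_mid",20)): look("top",q,h,3)
E
```

```text
clock: 28.6
eef_pos: [636.4, -165.6, 15.7]
eef_rot: [3.141, -0.0, 0.269]
wrist_force: [0.2, 0.8, 0.0]
finger_gap: 70.3
finger_force: 0.0
clock: 29.8
eef_pos: [419.8, -225.5, 148.7]
eef_rot: [3.141, -0.001, 0.268]
wrist_force: [0.9, -0.4, 0.4]
finger_gap: 94.0
finger_force: 0.0
cap_mid 0.98 px [127. 197.  26.  20.] xy [550.4 370.6] size [57. 53.] axis 0.786
cap_mid 0.6 px [298. 268.  15.  16.] xy [360.5 -61.2] size [36. 33.] axis 1.559
cap_mid 0.59 px [224. 283.  29.  27.] xy [325.9 120.3] size [71. 74.] axis 2.35
bar_mid 0.93 px [209. 154.  15.  42.] xy [652.2 161.1] size [110.  32.] axis 0.136
spacer_mid 0.71 px [208. 154.  14.  45.] xy [651.3 160.7] size [112.  34.] axis 0.118
spacer_mid 0.65 px [332. 161.  25.  33.] xy [ 633.2 -164. ] size [74. 56.] axis 0.283
neck_mid 0.65 px [405. 186.  22.  29.] xy [ 574.2 -349.8] size [72. 53.] axis 0.766
```

View pics/top1.png

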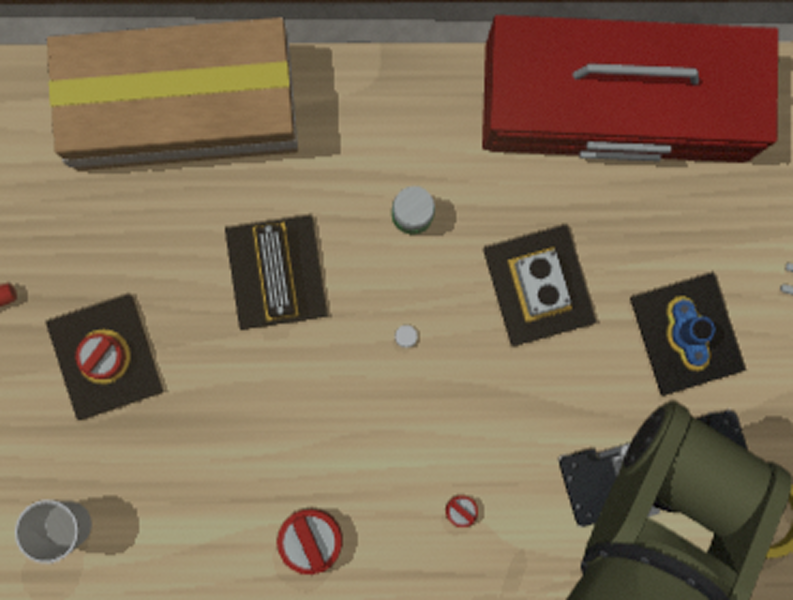

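The four parts sit centred and aligned on their silhouettes: cap (103,357), bar (275,270), spacer (543,280) and neck (690,335). The cup and tin are undisturbed, and the arm is clear.

```bash
python3 -c "
from cell import *
print(sign_off())"
```

```text
the job is handed in; nothing more can be done
None
```

I placed all four parts upright, centred and lined up on their silhouettes, left the cup and tin where they were, and handed the job in at about 30 s; the hand-in returned no verdict.

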